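# Load the target plate in the ultrasound check block and set its wing screw

### The arm

A 7-joint arm with a two-finger parallel gripper is mounted at the origin on the work surface. World frame = base frame: x ahead of the robot, y to its left, z up, the work surface at z = 0. Lengths are in m, angles in rad, forces in N, time in s.
With the tool pointing down it reaches from about 0.4 to 0.75 m from the base axis. Payload 19.5 kg.
Tool frame: the origin (TCP) lies at the very end of the fingers, on their centre line; the grasp point (between the pads) lies r.hold_point_z behind it (r.hold_point_z is the distance from the TCP to the grasp point, in m); z points along the fingers, x is the direction in which the jaws open and shut, and the axes are right-handed (so a half turn about z gives the same grasp; the last joint's range is limited). The gripper opens to 85 mm and grips with 20 to 120 N. Pads are 22 mm wide; open, the fingers measure 114 mm over their backs; the gripper's body (76 mm by 85 mm) begins 54 mm behind the grasp point. The pads swing forward as they close: fully open they stand 13 mm farther back than shut.
Start: joints at [-0.042, 0.707, -0.028, 1.485, 0.022, 0.951, -0.075], TCP at [0.575, 0, 0.231] pointing down, gripper open.
Joint ranges: [-2.71, 2.71], [-0.32, 2.16], [-1.57, 1.52], [0, 2.45], [-1.46, 4.6], [0, 2.02], [-2.83, 2.83]. Speed limits (rad/s): [1.89, 1.89, 2.57, 2.57, 3.01, 3.01, 3.01].

### API

Orientations are given as a rotation vector (axis times angle).
In Python, from rig import r gives the robot as it stands.
- The arm moves only by the tool jog_arm, never from a script. Its argument "steps" is a list that holds one entry, the list of rows, each a list of 7 numbers: the shift along the world's x, y, z in units of 25 mm (1.0 is 25 mm), then the turn, a rotation vector about the world's x, y, z in units of 6 degrees (1.0 is 6 degrees), then the opening in per cent of the stroke, from 0 (shut) to 100 (fully open). A call has 1 to 12 rows; each row is the pose to reach, as a shift and turn from the pose measured when the call began; what a row does not reach only later rows make up. A row lasts 1/10 s, in which the tool goes at most 50 mm and 8.59 degrees, less where a joint would pass 70% of its speed; a pose out of reach is approached as far as the arm can. A call with a gripper value outside its range is refused whole. The fingers move at their own pace and stop on an object; "grip_force" is the grip in N (left out, the last holds). Time passes only in rows, so rows that repeat a pose let the fingers close. It gives the time, the measured TCP pose, the force and the opening at its end, in the units of the state.
- r.read_state(): the state, without advancing time (a new reading comes with each control period).
- r.get_image(name): name is "scene" or "side" or "wrist"; returns the picture (384x512x3 uint8, red, green, blue); there is no depth.
- r.camera_model(name): a dict with "camera_matrix" (3x3 intrinsics, pixels), "R" (3x3) and "t" (3): a world point X has camera coordinates R X + t; the wrist camera has in their place "hand_eye" (4x4, takes a point from camera to tool coordinates, whose origin is the TCP and whose axes are the tool frame's). Camera axes: x right, y down, z forward; pixel columns grow to the right and rows downward; lengths in m; the calibration is good to about 2 mm. A picture is of the moment at which its call begins: read the wrist's pose just before it. camera_model takes no time and is no camera call.
- r.sign_off(): hands the job in, once; it reports no verdict.
The state is a dict: "time_s": time; "q": joint angles; "qvel": joint speeds; "tau": joint torques, N m; "ee_pos": TCP position; "orientation": TCP orientation; "contact_force": force on the tool from outside, world axes, zero at the start; "ft_torque": the same for the moment, N m; "opening": opening from 0.0 (shut) to 1.0 (fully open).
Only numpy, scipy, OpenCV 4.12 (cv2) and the standard library are available. Lean on these libraries where they do the work, as an engineer would, in place of code of your own. Each camera call takes 0.05 s, during which the arm holds its last target.

### The job

Slide the flat aluminium target plate by its orange tab along the ledge, edgewise and fully home in the slot of the teal check block; then turn the black wing screw on top clockwise until it seats (white pointer at the red mark), and back it off a quarter turn (pointer at the green mark) so the plate is not pinched. Finish still gripping the wing screw there, so that it cannot drift while the check image is taken. Do not knock the other things on the desk about.

Things in the scene. Friction and masses are not known exactly. Their poses are not given: they have to be found in the camera images.
- plate_tab (a point): Centre of the orange upright tab (30 long x 12 thick x 46 mm high) of the loose target plate: grip it from above on its two y faces. It is 34 mm above the plate's underside, 18 below the tab's top, 93 behind the plate's front edge, 17 ahead of the rear edge. x points to the front edge, which enters the slot; z up. The plate lies flat, its front towards world +x to within 0.6 rad.
- plate_front (a point): Middle of the front edge of the target plate, half-way up its thickness (3 mm above its underside). The plate is aluminium, 110 long (x) x 50 wide (y) x 6 mm thick, 0.1 to 0.2 kg with its tab. Same axes as the tab's point.
- block: Fixed teal check block; origin on the desk below the wing screw's axis. x points into the slot, within 0.4 rad of world +x; y left, z up. Block from x = -45 to +30 mm, 90 wide (y), top at 36. It stands on an aluminium ledge, x = -105 to +30, 90 wide, top 4 mm above the desk. On its top a red mark lies on the +x side of the screw, a green one on the +y side.
- slot_mouth (a point): Middle of the slot's mouth at ledge height (4 mm above the desk), 45 mm before the screw's axis; axes as the block's. The slot is 54 mm wide, 10.5 mm high (4 to 14.5 mm above the desk), 60 mm deep to its stop wall. Flared guides 14.5 mm high reach 20 mm out from the mouth and widen it to about 70 mm.
- slot_stop (a point): Middle of the foot of the slot's stop wall, on the ledge, 60 mm in from the mouth, 15 mm beyond the screw's axis. With the plate home, its front edge touches this wall and its tab's centre is 93 mm back from it, 33 mm outside the mouth.
- screw_grip (a point): Point on the vertical axis of the wing screw at the height to grip it, 72 mm above the desk. Its wing is an upright black bar 42 long, 13 thick, 34 mm high (50 to 84 mm above the desk) above a collar 38 mm across. A white stripe on one half of its top is the pointer. The bar runs along this point's x, the pointer towards -x. Grip from above on the two long faces.
- screw (a joint): Turn of the wing screw in rad, growing clockwise seen from above. Seated (hard stop) at 3.14: pointer at the red mark, block's +x. A quarter turn back is 1.57: pointer at the green mark, block's +y. At 0 the pointer is to the block's -x. It starts 0.6 to 1.2 rad short of seated, has slight friction (0.04 N m), stays where left and does not rise or sink.
- gel: White gel bottle, 52 mm across, 130 mm tall, bystander; origin under its base.
- vertebra: Bone-coloured vertebra model, about 95 x 70 x 36 mm, bystander between the task's things; origin under its middle.
- mouse: Black computer mouse, 110 x 60 x 31 mm, bystander; origin under its middle.
- stapler: Dark blue stapler, 130 x 36 x 46 mm, bystander; origin under its middle.
- mug: White mug, 80 mm across, 92 mm tall, bystander; origin under its base.
- pencup: Wooden pen cup with pens, 72 mm across, 155 mm tall, bystander; origin under its base.
- tape: Roll of skin-coloured tape lying flat, 84 mm across, 25 mm high, bystander; origin under its middle.
- hammer: Reflex hammer lying on the desk, 210 mm long, head 60 mm wide, 20 mm high, bystander; origin under its middle.
Not all that is in view belongs to the job. Of the things shaped like the block, the teal one is meant.

How it is judged:
By the outcome, as a careful person would: the job done as asked, in the order asked, and still so for the second after the job is handed in, while the arm keeps its last pose, push and grip.
It also fails if it takes over 51 s, if anything falls off the work surface, if the arm or the gripper's body presses on something with over 40 N, if the wrist force passes 120 N, or if a joint passes its speed limit or range.

## Working session

There is one attempt and no reset: what is moved stays moved. The work goes in short steps, Python scripts to look and compute and a tool call to move; the robot and the scene stay as the last step left them, time stands still between calls to the robot, and variables do not carry over. Pictures are saved under pics/ and viewed, and the job is handed in when it is done.

Besides the shell and the picture viewer there is one more tool, called after "Emit:" as name([rows], argument=value, ...), one row to a line, values as JSON. jog_arm: Moves the arm, as the interface text tells. Its arguments: {"type":"object","properties":{"steps":{"type":"array","items":{"type":"array","items":{"type":"array","items":{"type":"number"}}}},"grip_force":{"type":"number"}},"required":["steps"]}

```bash
ls; mkdir -p pics; cat > h.py <<'E'
import numpy as np, cv2
from rig import r
from scipy.spatial.transform import Rotation as Ro
def save(name,im): cv2.imwrite('pics/'+name+'.png',cv2.cvtColor(im,cv2.COLOR_RGB2BGR))
def pose():
    s=r.read_state(); return np.array(s['ee_pos']),Ro.from_rotvec(s['orientation']).as_matrix(),s
def ext(name,p=None,R=None):
    m=r.camera_model(name); K=np.array(m['camera_matrix'])
    if name=='wrist':
        H=np.array(m['hand_eye']); T=np.eye(4);T[:3,:3]=R;T[:3,3]=p
        C=T@H; return K,C[:3,:3],C[:3,3]
    Rc=np.array(m['R']);t=np.array(m['t']); return K,Rc.T,-Rc.T@t
def ray(cam,uv,z):
    K,Rw,o=cam; uv=np.atleast_2d(np.array(uv,float))
    d=(Rw@np.linalg.inv(K)@np.c_[uv,np.ones(len(uv))].T).T
    return o+d*((z-o[2])/d[:,2])[:,None]
def proj(cam,X):
    K,Rw,o=cam; c=(np.atleast_2d(X)-o)@Rw; q=c@K.T; return q[:,:2]/q[:,2:]
E
python3 - <<'E'
from h import *
p,R,s=pose(); print(s['time_s'],p,s['orientation'],r.hold_point_z,s['opening'])
for n in ('scene','side','wrist'):
    im=r.get_image(n); np.save('pics/%s0.npy'%n,im); save(n+'0',im)
    print(n,r.camera_model(n))
E
```

```text
pics
0.0 [ 5.74746580e-01 -7.97044712e-06  2.30847988e-01] [ 3.14154961e+00 -1.33410825e-05 -1.67093083e-03] 0.0187 1.002291466198012
scene {'camera_matrix': array([[409.84488408,   0.        , 255.83871421],
       [  0.        , 409.84488408, 195.55083139],
       [  0.        ,   0.        ,   1.        ]]), 'R': array([[ 0.32077662,  0.94700568,  0.0168105 ],
       [ 0.63378349, -0.20142269, -0.74682487],
       [-0.70386138,  0.25021818, -0.66480826]]), 't': array([-0.18114187, -0.31754661,  1.77955144])}
side {'camera_matrix': array([[441.96998408,   0.        , 258.11856143],
       [  0.        , 441.96998408, 202.84476531],
       [  0.        ,   0.        ,   1.        ]]), 'R': array([[-0.70907925, -0.70503403,  0.01156043],
       [-0.3961756 ,  0.38477918, -0.83366053],
       [ 0.58331082, -0.59571134, -0.55215621]]), 't': array([0.42042339, 0.30154394, 1.0475621 ])}
wrist {'camera_matrix': array([[266.74229934,   0.        , 255.97131165],
       [  0.        , 266.74229934, 190.00403293],
       [  0.        ,   0.        ,   1.        ]]), 'hand_eye': array([[ 9.99999915e-01, -2.33345167e-04, -3.39638951e-04,
        -2.84909267e-04],
       [ 3.28439729e-04,  9.49107448e-01,  3.14952290e-01,
        -7.99358170e-02],
       [ 2.48861263e-04, -3.14952374e-01,  9.49107444e-01,
        -1.41935968e-01],
       [ 0.00000000e+00,  0.00000000e+00,  0.00000000e+00,
         1.00000000e+00]])}
```

View pics/scene0.png

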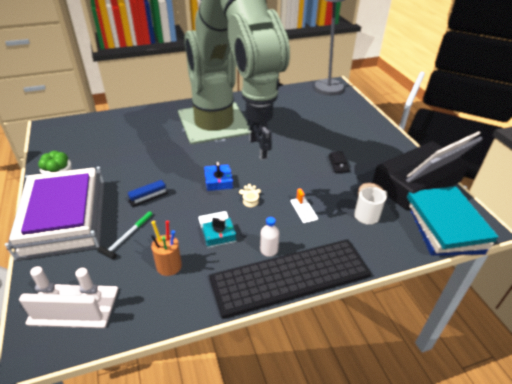

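View pics/side0.png

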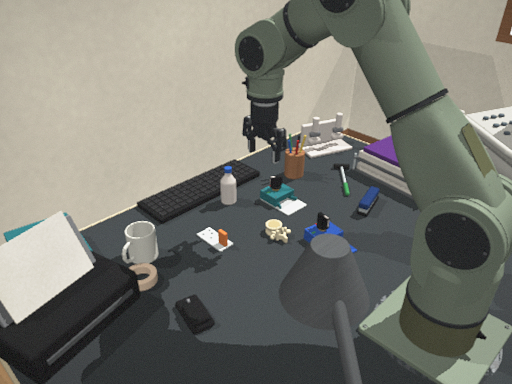

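View pics/wrist0.png

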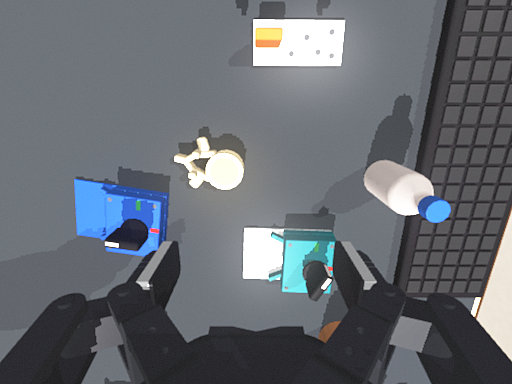

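Candidates: for the block, the teal one with a wing screw at scene (218,230) / side (278,195) / wrist (308,262), and the blue lookalike at scene (218,177) / wrist (120,218). For the plate, the pale plate with an orange tab at scene (303,207) / wrist (298,42); other orange things are the pen cup at scene (167,255) and the hammer. Teal books at scene (450,220) are also a distractor. I choose the teal block and the orange-tab plate, and will check both in a close crop.

```bash
python3 - <<'E'
from h import *
im=np.load('pics/wrist0.npy')
a=cv2.resize(im[10:80,235:355],None,fx=5,fy=5,interpolation=cv2.INTER_CUBIC)
b=cv2.resize(im[220:300,235:355],None,fx=3.125*1.6,fy=3.125*1.2,interpolation=cv2.INTER_CUBIC)
b=cv2.resize(im[222:302,235:340],(420,320),interpolation=cv2.INTER_CUBIC)
a=cv2.resize(a,(420,245))
save('crop0',np.vstack([a,b]))
cam=ext('wrist',*pose()[:2])
hsv=cv2.cvtColor(im,cv2.COLOR_RGB2HSV)
# plate
def blob(m,box):
    x0,y0,x1,y1=box; mm=np.zeros_like(m);mm[y0:y1,x0:x1]=m[y0:y1,x0:x1]
    c=max(cv2.findContours(mm,0,1)[0],key=cv2.contourArea); return c
pl=((hsv[...,2]>150)).astype(np.uint8)
c=blob(pl,(235,10,360,80)); h=cv2.convexHull(c)
print(cv2.boxPoints(cv2.minAreaRect(h)),cv2.approxPolyDP(h,2.5,True).reshape(-1,2))
W=ray(cam,h.reshape(-1,2),0.006)[:,:2]
rc=cv2.minAreaRect(W.astype(np.float32)*1000);print('plate rect mm',rc,cv2.boxPoints(rc))
o=((hsv[...,0]<18)&(hsv[...,1]>150)&(hsv[...,2]>100)).astype(np.uint8)
c=blob(o,(235,10,360,80));print('orange',cv2.boundingRect(c),cv2.approxPolyDP(c,2,True).reshape(-1,2))
t=((hsv[...,0]>80)&(hsv[...,0]<98)&(hsv[...,1]>120)&(hsv[...,2]>60)).astype(np.uint8)
c=blob(t,(235,215,350,310));print('teal',cv2.boundingRect(c),cv2.approxPolyDP(cv2.convexHull(c),2,True).reshape(-1,2))
E
```

```text
[[253.        65.999985]
 [253.        18.999996]
 [345.        19.      ]
 [345.        65.999985]] [[345  20]
 [339  66]
 [253  65]
 [253  19]]
plate rect mm ((625.7689208984375, 147.81283569335938), (51.259456634521484, 110.437255859375), 89.96440887451172) [[570.53436  122.217415]
 [680.9716   122.14881 ]
 [681.0035   173.40826 ]
 [570.5662   173.47687 ]]
orange (256, 40, 25, 7) [[256  46]
 [278  46]
 [280  40]
 [277  45]
 [273  43]
 [275  40]
 [256  40]]
teal (282, 231, 54, 62) [[331 232]
 [335 239]
 [332 265]
 [307 292]
 [283 291]
 [286 240]
 [314 231]]
```

View pics/crop0.png

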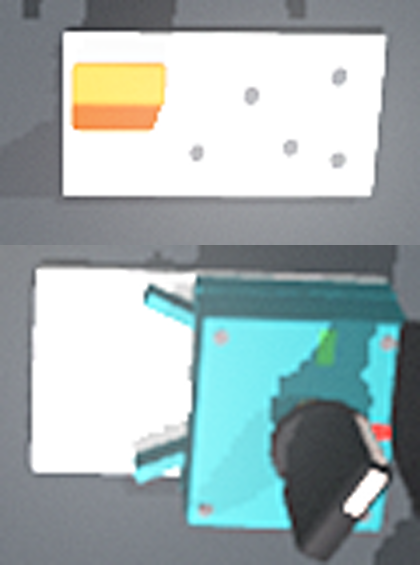

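The crop confirms the pale plate with its orange tab at wrist (267,38), and the teal block with a green mark at (316,247) and red mark at (330,268), white pointer at (327,283).

```bash
python3 - <<'E'
from h import *
cam=ext('wrist',*pose()[:2])
print('ledge',ray(cam,[(243.75,227.75),(243,278.3)],.004))
print('top',ray(cam,[(284.25,240.25),(282,292),(333.5,241.5)],.036))
print('tabtop',ray(cam,[(256,28),(281.5,28),(278.5,40),(256,40)],.052))
print('pointer',ray(cam,[(327,283),(313,296)],.084))
print('marks',ray(cam,[(316.5,247),(330,268.5)],.036))
print('platecorners',ray(cam,[(253,19),(253,66),(339.5,66.5),(345,19.5)],.006))
E
```

```text
ledge [[ 0.55549331 -0.10331153  0.004     ]
 [ 0.55291292 -0.19480404  0.004     ]]
top [[ 0.61434998 -0.10701988  0.036     ]
 [ 0.61385017 -0.1956595   0.036     ]
 [ 0.68440971 -0.10899978  0.036     ]]
tabtop [[0.57435156 0.15349883 0.052     ]
 [0.60124951 0.15348286 0.052     ]
 [0.59838036 0.14224536 0.052     ]
 [0.57434801 0.14225873 0.052     ]]
pointer [[ 0.66588255 -0.14235209  0.084     ]
 [ 0.64919018 -0.16271594  0.084     ]]
marks [[ 0.66088343 -0.1178719   0.036     ]
 [ 0.68333721 -0.15381261  0.036     ]]
platecorners [[0.5707285  0.17347674 0.006     ]
 [0.57053069 0.122209   0.006     ]
 [0.6791594  0.12158453 0.006     ]
 [0.68068987 0.17288923 0.006     ]]
```

Emit:
jog_arm([
  [[0.5,2,0,0,0,-1.4,100],[0.5,4,-1,0,0,-2.8,100],[0.5,5.9,-2,0,0,-4.2,100],[0.5,5.9,-3,0,0,-5.6,100],[0.5,5.9,-3.4,0,0,-7,100],[0.5,5.9,-3.8,0,0,-8.4,100],[0.5,5.9,-3.8,0,0,-9.8,100],[0.5,5.9,-3.8,0,0,-11.2,100],[0.5,5.9,-3.8,0,0,-12.6,100],[0.5,5.9,-3.8,0,0,-14,100],[0.5,5.9,-3.8,0,0,-15,100],[0.5,5.9,-3.8,0,0,-15,100]],
])

```text
time_s: 1.35
ee_pos: [0.5871, 0.1477, 0.1357]
orientation: [2.22, -2.223, -0.001]
contact_force: [-0.7, -0.2, -0.0]
opening: 0.998
```

```bash
python3 - <<'E'
from h import *
p,R,s=pose(); print(s['time_s'],p,R.round(3),s['q'])
im=r.get_image('wrist'); np.save('pics/w1.npy',im); save('w1',im)
E
```

```text
1.35 [0.58712212 0.14769641 0.13565283] [[-0.002 -1.    -0.   ]
 [-1.     0.002  0.   ]
 [-0.     0.    -1.   ]] [-0.49548174  0.91381432  0.42615516  1.48672282 -0.45547083  0.84090596
 -1.48155358]
```

View pics/w1.png

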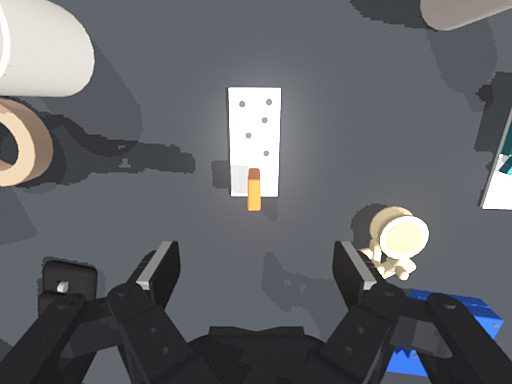

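```bash
python3 - <<'E'
from h import *
cam=ext('wrist',*pose()[:2])
im=np.load('pics/w1.npy');hsv=cv2.cvtColor(im,cv2.COLOR_RGB2HSV)
m=(hsv[...,2]>170).astype(np.uint8);m[:80]=0;m[205:]=0;m[:,:220]=0;m[:,295:]=0
c=max(cv2.findContours(m,0,1)[0],key=cv2.contourArea)
W=ray(cam,cv2.convexHull(c).reshape(-1,2),.006)[:,:2]*1000
rc=cv2.minAreaRect(W.astype(np.float32));print(rc,cv2.boxPoints(rc))
print('tab top',ray(cam,[(248,180),(260,180),(261,210),(248,210)],.052))
print('vert',ray(cam,[(370,220),(428,240),(400,275)],.03))
E
```

```text
((621.1034545898438, 148.657958984375), (119.34371948242188, 50.46466064453125), 0.047413360327482224) [[561.41077 173.8409 ]
 [561.4525  123.37626]
 [680.79614 123.47502]
 [680.7544  173.93967]]
tab top [[0.60206976 0.15380166 0.052     ]
 [0.60209301 0.14323921 0.052     ]
 [0.57356416 0.14212461 0.052     ]
 [0.57353841 0.15400511 0.052     ]]
vert [[ 0.55365088  0.03080549  0.03      ]
 [ 0.53095587 -0.03282815  0.03      ]
 [ 0.48789789 -0.01102836  0.03      ]]
```

View shows the plate squarely in line (corners (229,88) to (278,196)) and the tab centred between the jaws at (254,195). Descend.

Emit:
jog_arm([
  [[0.03,0.03,-1.5,0,0,0,100],[0.03,0.03,-3,0,0,0,100],[0.03,0.03,-4,0,0,0,100],[0.03,0.03,-4.7,0,0,0,80],[0.03,0.03,-4.7,0,0,0,40],[0.03,0.03,-4.7,0,0,0,0],[0.03,0.03,-4.7,0,0,0,0],[0.03,0.03,-4.7,0,0,0,0],[0.03,0.03,-4.7,0,0,0,0],[0.03,0.03,-4.7,0,0,0,0]],
], grip_force=70)

```text
time_s: 2.4
ee_pos: [0.5884, 0.1486, 0.0193]
orientation: [-2.224, 2.217, -0.0]
contact_force: [-1.8, 0.8, 7.6]
opening: 0.133
```

Emit:
jog_arm([
  [[0,0,0.6,0,0,0,0],[0,0,1.4,0,0,0,0],[0,0,2.2,0,0,0,0],[0,0,2.8,0,0,0,0],[0,0,2.8,0,0,0,0]],
])

```text
time_s: 2.9
ee_pos: [0.5893, 0.1488, 0.0919]
orientation: [-2.222, 2.215, -0.003]
contact_force: [0.1, 0.0, -1.8]
opening: 0.129
```

```bash
python3 - <<'E'
from h import *
p,R,s=pose(); print(s['time_s'],p,s['contact_force'],s['opening'])
im=r.get_image('wrist'); np.save('pics/w2.npy',im); save('w2',im)
im=r.get_image('side'); save('s2',cv2.resize(im[130:290,150:370],None,fx=3,fy=3))
E
```

```text
2.9 [0.58931817 0.1488369  0.09185115] [ 0.07311226  0.01483635 -1.7644081 ] 0.12910744204598545
```

View pics/w2.png

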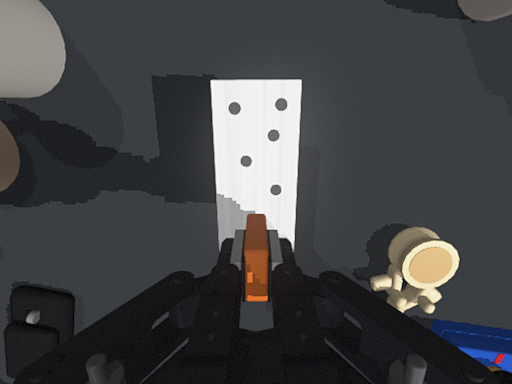

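View pics/s2.png

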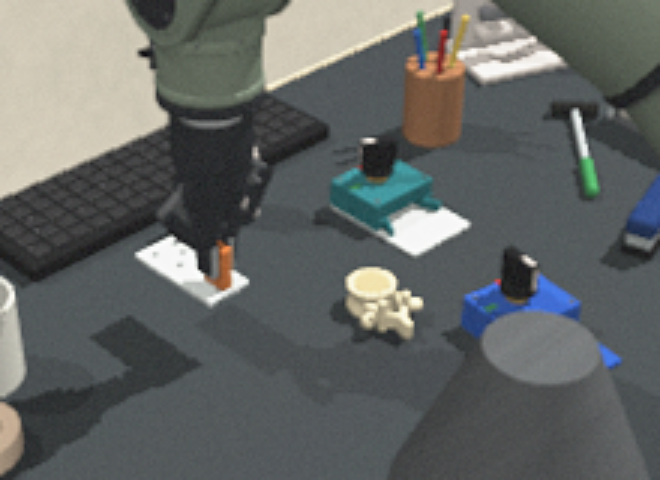

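Emit:
jog_arm([
  [[0,-1.2,0,0,0,0,0],[-0.3,-2.6,0,0,0,0,0],[-0.8,-4,0,0,0,0,0],[-1.4,-5.5,0,0,0,0,0],[-2,-7,0,0,0,0,0],[-2.6,-8.5,0,0,0,0,0],[-3.2,-10,0,0,0,0,0],[-3.7,-11,0,0,0,0,0],[-4.1,-11.9,0,0,0,0,0],[-4.1,-11.9,0,0,0,0,0],[-4.1,-11.9,0,0,0,0,0],[-4.1,-11.9,0,0,0,0,0]],
])

```text
time_s: 4.2
ee_pos: [0.486, -0.1478, 0.089]
orientation: [-2.225, 2.215, 0.001]
contact_force: [1.3, 0.7, -0.4]
opening: 0.129
```

```bash
python3 - <<'E'
from h import *
p,R,s=pose(); print(s['time_s'],p,R.round(3),s['contact_force'],s['opening'])
im=r.get_image('wrist'); np.save('pics/w3.npy',im); save('w3',im)
im=r.get_image('scene'); np.save('pics/sc3.npy',im); save('sc3',cv2.resize(im[140:280,130:330],None,fx=4,fy=4))
E
```

```text
4.2 [ 0.48600916 -0.14784607  0.08900472] [[ 0.005 -1.     0.001]
 [-1.    -0.005  0.002]
 [-0.002 -0.001 -1.   ]] [ 1.28752798  0.70103374 -0.40774855] 0.1287978822191574
```

View pics/w3.png

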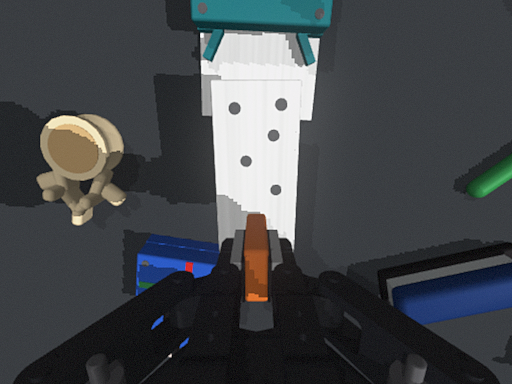

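View pics/sc3.png

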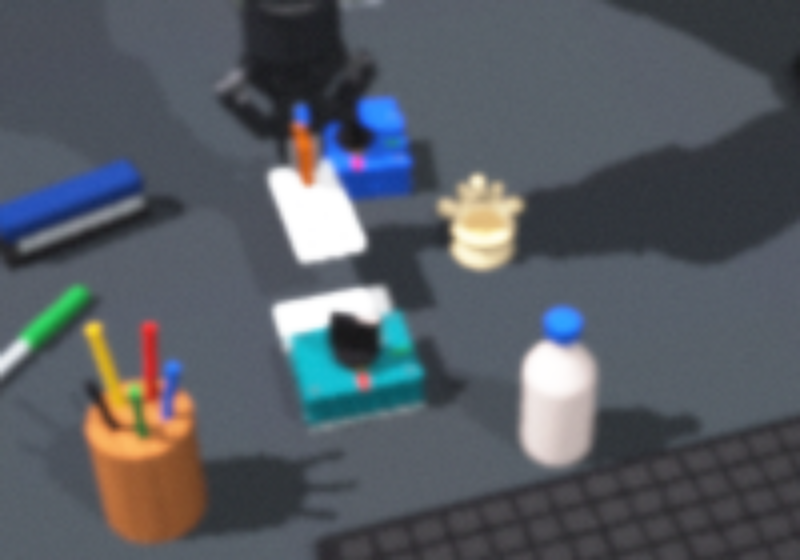

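```bash
python3 - <<'E'
from h import *
im=np.load('pics/w3.npy')
save('w3c',cv2.resize(im[0:130,180:345],None,fx=4.6,fy=4.6,interpolation=cv2.INTER_CUBIC))
E
```

```text
(no output)
```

View pics/w3c.png

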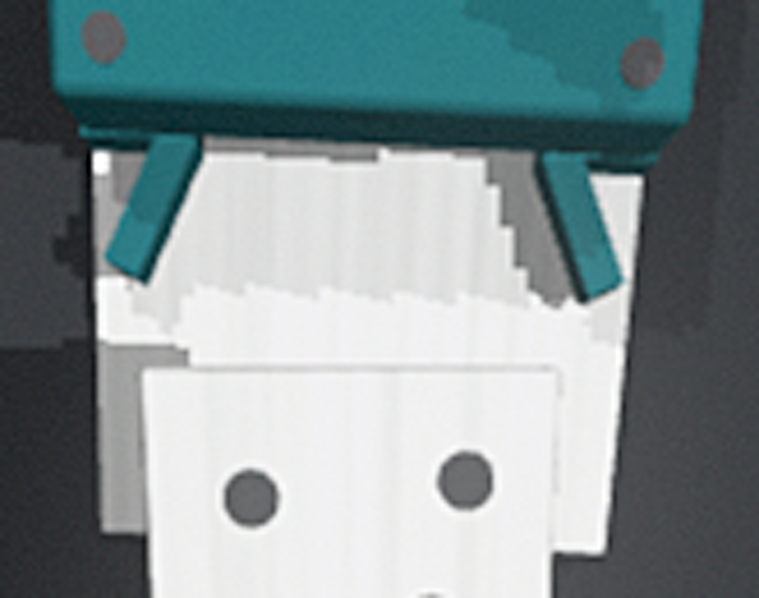

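```bash
python3 - <<'E'
from h import *
p,R,s=pose();cam=ext('wrist',p,R)
c=lambda L:np.array(L)/4.6+[180,0]
def show(n,L,z):
    P=ray(cam,c(L),z);d=P[1]-P[0]; print(n,P[:,:2].round(4).tolist(),'mid',P[:2,:2].mean(0).round(4),'len',np.linalg.norm(d).round(4),'yaw(edge along -y)',np.arctan2(d[0],-d[1]).round(4))
show('topfront',[(55,92),(690,122)],.036)
show('ledgerear',[(101,530),(606,553)],.004)
show('bolts',[(103,38),(642,62)],.036)
show('guides tips in',[(147,285),(583,300)],.0145)
show('ledge sideL',[(101,530),(93,150)],.004)
show('ledge sideR',[(606,553),(643,175)],.004)
zu=p[2]-.0193
show('plate',[(143,371),(558,370)],zu+.006)
E
```

```text
topfront [[0.6157, -0.1073], [0.6124, -0.1956]] mid [ 0.6141 -0.1515] len 0.0883 yaw(edge along -y) -0.0368
ledgerear [[0.5558, -0.104], [0.5522, -0.1944]] mid [ 0.554  -0.1492] len 0.0905 yaw(edge along -y) -0.0394
bolts [[0.6222, -0.1144], [0.6196, -0.1883]] mid [ 0.6209 -0.1513] len 0.074 yaw(edge along -y) -0.034
guides tips in [[0.5942, -0.1157], [0.5923, -0.1858]] mid [ 0.5933 -0.1507] len 0.0702 yaw(edge along -y) -0.0268
ledge sideL [[0.5558, -0.104], [0.6156, -0.1062]] mid [ 0.5857 -0.1051] len 0.0598 yaw(edge along -y) 1.5337
ledge sideR [[0.5522, -0.1944], [0.6124, -0.1963]] mid [ 0.5823 -0.1953] len 0.0602 yaw(edge along -y) 1.54
plate [[0.5772, -0.1241], [0.5775, -0.1728]] mid [ 0.5773 -0.1484] len 0.0487 yaw(edge along -y) 0.0067
```

Emit:
jog_arm([
  [[0.1,0.06,0,0,0,-0.4,0],[0.1,0.06,-0.8,0,0,-0.4,0],[0.1,0.06,-1.6,0,0,-0.4,0],[0.1,0.06,-2.1,0,0,-0.4,0],[0.1,0.06,-2.3,0,0,-0.4,0],[0.1,0.06,-2.3,0,0,-0.4,0],[0.1,0.06,-2.3,0,0,-0.4,0]],
])

```text
time_s: 5.0
ee_pos: [0.4888, -0.1464, 0.0322]
orientation: [-2.179, 2.261, -0.0]
contact_force: [0.3, 0.3, -2.1]
opening: 0.126
```

```bash
python3 - <<'E'
from h import *
p,R,s=pose(); print(s['time_s'],p,R.round(4)[:,:2],s['contact_force'],s['opening'])
im=r.get_image('wrist'); np.save('pics/w4.npy',im); save('w4',cv2.resize(im[0:240,150:360],None,fx=2.5,fy=2.5,interpolation=cv2.INTER_CUBIC))
im=r.get_image('side'); save('s4',cv2.resize(im[150:250,220:340],None,fx=5,fy=5,interpolation=cv2.INTER_CUBIC))
E
```

```text
5.0 [ 0.48882169 -0.14641604  0.03221244] [[-0.037  -0.9993]
 [-0.9993  0.037 ]
 [-0.0013 -0.0015]] [ 0.30917327  0.32307308 -2.1328516 ] 0.12646634797743164
```

View pics/w4.png

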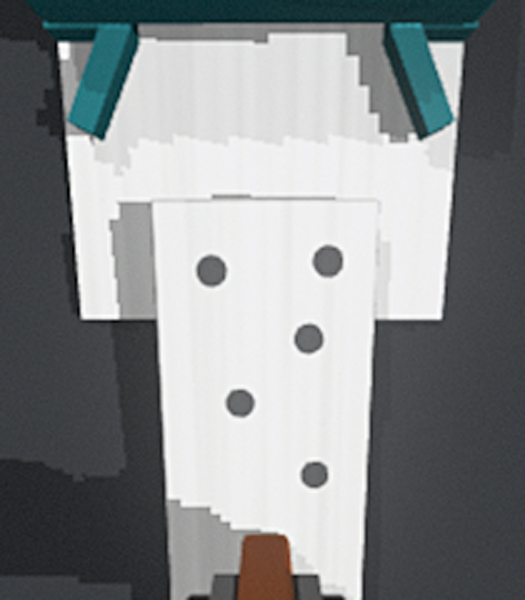

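View pics/s4.png

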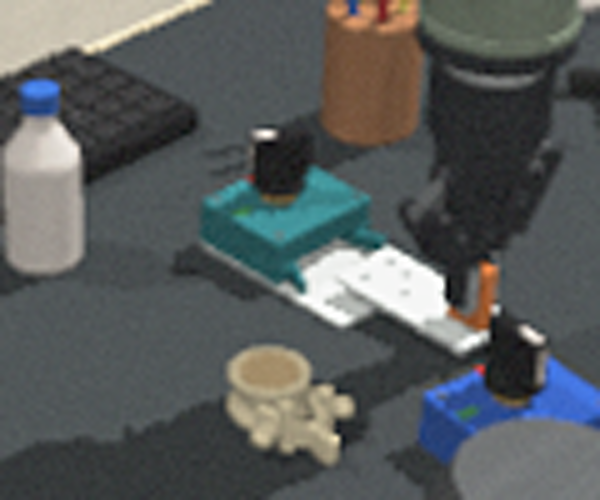

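Emit:
jog_arm([
  [[0,0.03,-0.2,0,0,0,0],[0,0.03,-0.35,0,0,0,0],[0,0.03,-0.35,0,0,0,0],[0,0.03,-0.35,0,0,0,0]],
])

```text
time_s: 5.5
ee_pos: [0.4888, -0.1457, 0.0235]
orientation: [-2.178, 2.261, -0.0]
contact_force: [0.1, 0.3, -0.9]
opening: 0.125
```

```bash
python3 - <<'E'
from h import *
p,R,s=pose(); print(s['time_s'],p,R.round(4)[:,:2],s['contact_force'],s['ft_torque'],s['opening'])
im=r.get_image('wrist'); np.save('pics/w5.npy',im); save('w5',cv2.resize(im[0:240,150:360],None,fx=2.5,fy=2.5,interpolation=cv2.INTER_CUBIC))
E
```

```text
5.5 [ 0.48882298 -0.14567256  0.02348347] [[-0.037  -0.9993]
 [-0.9993  0.037 ]
 [-0.0013 -0.0016]] [ 0.10307892  0.33257703 -0.94219708] [-0.00275927  0.075221   -0.04684184] 0.12546355705791093
```

View pics/w5.png

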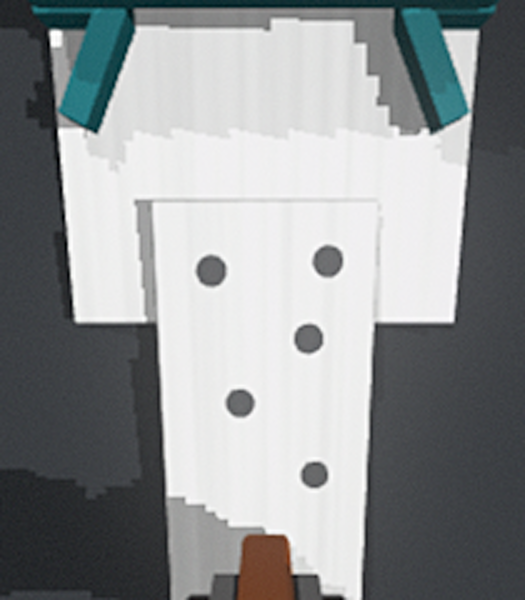

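Emit:
jog_arm([
  [[0.3,-0.01,-0.02,0,0,0,0],[0.6,-0.02,-0.02,0,0,0,0],[0.9,-0.03,-0.02,0,0,0,0],[1.2,-0.04,-0.02,0,0,0,0],[1.5,-0.05,-0.02,0,0,0,0],[1.5,-0.05,-0.02,0,0,0,0]],
])

```text
time_s: 6.15
ee_pos: [0.5278, -0.147, 0.0232]
orientation: [-2.179, 2.26, -0.003]
contact_force: [2.1, 0.6, 3.0]
opening: 0.13
```

```bash
python3 - <<'E'
from h import *
p,R,s=pose(); print(s['time_s'],p,R.round(4)[:,:2],s['contact_force'],s['ft_torque'],s['opening'])
im=r.get_image('wrist'); np.save('pics/w6.npy',im); save('w6',cv2.resize(im[0:240,150:360],None,fx=2.5,fy=2.5,interpolation=cv2.INTER_CUBIC))
E
```

```text
6.15 [ 0.52778062 -0.14695554  0.02317868] [[-3.640e-02 -9.993e-01]
 [-9.993e-01  3.640e-02]
 [-8.000e-04 -3.000e-03]] [2.11599509 0.64727062 2.95863163] [-0.01294767 -0.61174613  0.03463593] 0.12950723884184254
```

View pics/w6.png

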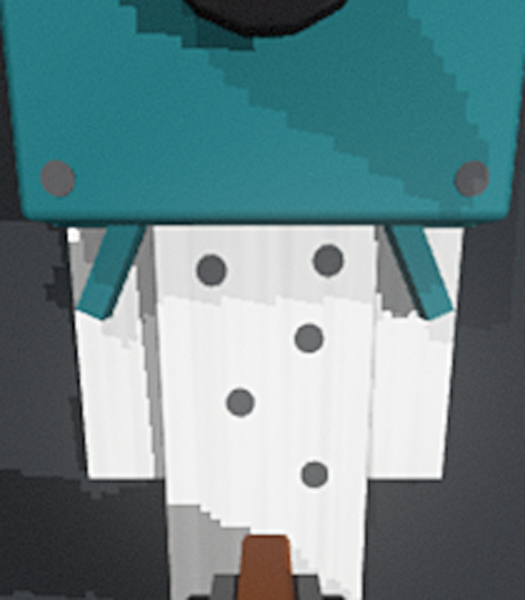

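Emit:
jog_arm([
  [[0.3,-0.01,0,0,0,0,0],[0.6,-0.02,0,0,0,0,0],[0.9,-0.03,0,0,0,0,0],[1.2,-0.04,0,0,0,0,0],[1.5,-0.05,0,0,0,0,0],[1.75,-0.06,0,0,0,0,0],[1.75,-0.06,0,0,0,0,0]],
])

```text
time_s: 6.9
ee_pos: [0.5721, -0.1485, 0.0234]
orientation: [-2.179, 2.259, -0.004]
contact_force: [2.1, 1.1, 5.0]
opening: 0.128
```

Emit:
jog_arm([
  [[0.1,0,0,0,0,0,0],[0.2,-0.01,0,0,0,0,0],[0.3,-0.01,0,0,0,0,0],[0.35,-0.01,0,0,0,0,0]],
])

```text
time_s: 7.3
ee_pos: [0.5809, -0.1488, 0.0233]
orientation: [-2.179, 2.259, -0.003]
contact_force: [-3.8, -0.5, 6.3]
opening: 0.131
```

Emit:
jog_arm([
  [[0.05,0,0,0,0,0,0],[0.1,0,0,0,0,0,0],[0.15,-0.01,0,0,0,0,0],[0.15,-0.01,0,0,0,0,0]],
])

```text
time_s: 7.7
ee_pos: [0.582, -0.1488, 0.0233]
orientation: [2.18, -2.261, -0.005]
contact_force: [-23.3, 3.4, 20.9]
opening: 0.127
```

```bash
python3 - <<'E'
from h import *
p,R,s=pose(); print(s['time_s'],p,R.round(4)[:,:2],s['contact_force'],s['ft_torque'],s['opening'])
im=r.get_image('wrist'); np.save('pics/w7.npy',im); save('w7',cv2.resize(im[0:320,150:400],None,fx=1.8,fy=1.8,interpolation=cv2.INTER_CUBIC))
E
```

```text
7.7 [ 0.58199149 -0.1487763   0.0232778 ] [[-0.0366 -0.9993]
 [-0.9993  0.0366]
 [-0.0019  0.003 ]] [-23.30494632   3.35795709  20.91831366] [ 0.51396302  4.42205985 -0.01017362] 0.1268231368468775
```

View pics/w7.png

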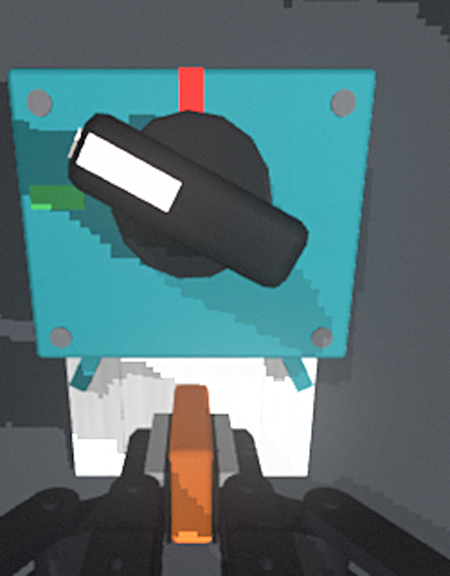

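Emit:
jog_arm([
  [[0.1,0,0,0,0,0,20],[0.1,0,0,0,0,0,40],[0.1,0,0,0,0,0,60],[0.1,0,0,0,0,0,60],[0.1,0,0,0,0,0,60]],
])

```text
time_s: 8.25
ee_pos: [0.5846, -0.1487, 0.0233]
orientation: [2.18, -2.261, -0.005]
contact_force: [-0.2, -0.2, -0.2]
opening: 0.601
```

Emit:
jog_arm([
  [[-0.06,0,1,0,0,0,60],[-0.06,0,2,0,0,0,60],[-0.06,0,3.5,0,0,0,60],[-0.06,0,5,0,0,0,80],[-0.06,0,5.2,0,0,0,100],[-0.06,0,5.2,0,0,0,100]],
])

```text
time_s: 8.85
ee_pos: [0.5835, -0.1488, 0.154]
orientation: [-2.18, 2.261, 0.003]
contact_force: [-0.6, -0.1, -2.2]
opening: 0.996
```

```bash
python3 - <<'E'
from h import *
p,R,s=pose(); print(s['time_s'],p,R.round(4)[:,:2],s['contact_force'],s['opening'])
im=r.get_image('wrist'); np.save('pics/w8.npy',im); save('w8',cv2.resize(im[60:300,150:390],None,fx=2.5,fy=2.5,interpolation=cv2.INTER_CUBIC))
E
```

```text
8.85 [ 0.58347432 -0.14875119  0.1540413 ] [[-0.0364 -0.9993]
 [-0.9993  0.0364]
 [-0.0017  0.001 ]] [-0.57856424 -0.09828343 -2.20808444] 0.9961834416026013
```

View pics/w8.png

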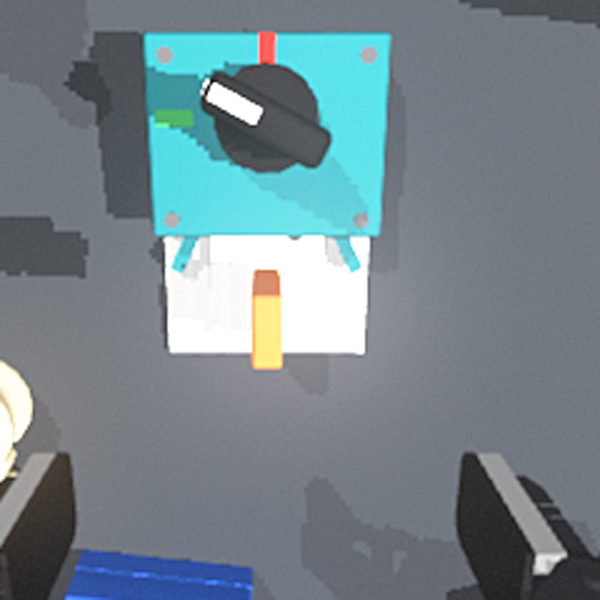

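```bash
python3 - <<'E'
from h import *
cam=ext('wrist',*pose()[:2])
f=lambda L:np.array(L)/2.5+[150,60]
s=ray(cam,f([(261.5,116),(209.5,89.5)]),.084);d=s[1]-s[0]
print('stripe',s,np.linalg.norm(d),'world ang',np.arctan2(d[1],d[0]))
P=ray(cam,f([(145,34),(390,35),(381,236),(157,236)]),.036);print('top',P,P.mean(0))
print('top len',np.linalg.norm(P[0]-P[1]),np.linalg.norm(P[1]-P[2]))
m=(P[2]+P[3])/2
t=ray(cam,f([(253,270.5),(280,270.5)]),.010).mean(0);print('mouth',m,'tab foot',t,np.linalg.norm((m-t)[:2]))
tt=ray(cam,f([(253,368),(282,368),(280,295),(254,295)]),.056);print('tabtop',tt,tt.mean(0))
im=np.load('pics/w8.npy');hsv=cv2.cvtColor(im,cv2.COLOR_RGB2HSV)
E
```

```text
stripe [[ 0.65984751 -0.15113488  0.084     ]
 [ 0.66794273 -0.13594787  0.084     ]] 0.017209823079624396 world ang 1.0810706410287463
top [[ 0.68838363 -0.11032538  0.036     ]
 [ 0.68483272 -0.19768457  0.036     ]
 [ 0.61245285 -0.19580838  0.036     ]
 [ 0.61565073 -0.10819988  0.036     ]] [ 0.65032998 -0.15300455  0.036     ]
top len 0.0874313258048108 0.07240417782348475
mouth [ 0.61405179 -0.15200413  0.036     ] tab foot [ 0.59384746 -0.15033005  0.01      ] 0.020273572039545038
tabtop [[ 0.56678633 -0.14410728  0.056     ]
 [ 0.56638178 -0.15528021  0.056     ]
 [ 0.59563194 -0.15537439  0.056     ]
 [ 0.59598317 -0.14571853  0.056     ]] [ 0.58119581 -0.1501201   0.056     ]
```

Emit:
jog_arm([
  [[0.8,-0.1,0,0,0,1.4,100],[1.6,-0.17,0,0,0,2.8,100],[2.4,-0.17,0,0,0,4.2,100],[3,-0.17,0,0,0,5.6,100],[3,-0.17,0,0,0,7,100],[3,-0.17,0,0,0,8.4,100],[3,-0.17,0,0,0,9.8,100],[3,-0.17,0,0,0,10.7,100],[3,-0.17,0,0,0,10.7,100],[3,-0.17,0,0,0,10.7,100]],
])

```text
time_s: 9.9
ee_pos: [0.6577, -0.1528, 0.1518]
orientation: [3.046, -0.762, -0.006]
contact_force: [1.0, -0.3, -0.1]
opening: 1.001
```

```bash
python3 - <<'E'
from h import *
p,R,s=pose(); print(s['time_s'],p,R.round(4)[:,:2],s['opening'],np.round(s['q'],2))
im=r.get_image('wrist'); np.save('pics/w9.npy',im); save('w9',im)
E
```

```text
9.9 [ 0.65769236 -0.15275804  0.1518275 ] [[ 0.8823 -0.4706]
 [-0.4706 -0.8823]
 [-0.0035  0.0028]] 1.0013326535429623 [ 0.15  0.96  0.07  1.15 -0.07  1.03 -0.26]
```

View pics/w9.png

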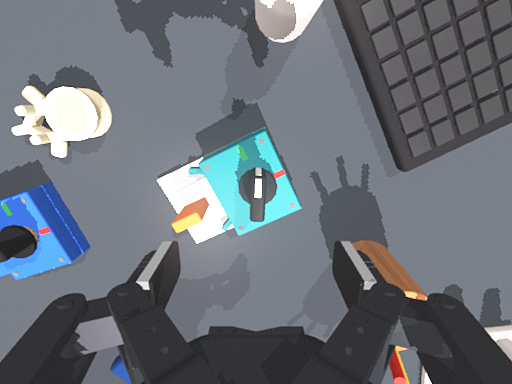

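```bash
python3 - <<'E'
from h import *
sc=ext('scene'); sd=ext('side')
print('cup scene rim z.1?', ray(sc,[(168,270)],0), 'side base',ray(sd,[(294,178)],0))
p,R,s=pose();cam=ext('wrist',p,R)
print(ray(cam,[(350,245),(395,240),(425,290)],.1))
im=r.get_image('scene'); save('sc9',cv2.resize(im[180:290,130:300],None,fx=4.7,fy=4.7,interpolation=cv2.INTER_CUBIC)); np.save('pics/sc9.npy',im)
for z in(0,.1,.155): print(proj(sc,[.72,-.24,z]))
q=np.array([.6577,-.1528,0]);
for L,n in((.057,'fingers'),):
  print(n,q+L*R[:,0]+.011*R[:,1],q+L*R[:,0]-.011*R[:,1])
E
```

```text
cup scene rim z.1? [[ 0.73596935 -0.3251078   0.        ]] side base [[ 0.70287856 -0.29894034  0.        ]]
[[ 0.71079263 -0.21754173  0.1       ]
 [ 0.74490497 -0.2304282   0.1       ]
 [ 0.75205389 -0.28992727  0.1       ]]
[[195.86377662 258.78868901]]
[[192.986352   235.75322082]]
[[191.25680834 221.90721155]]
fingers [ 7.02826209e-01 -1.89318538e-01 -1.47140519e-04] [ 7.13174309e-01 -1.69904294e-01 -2.10170996e-04]
```

View pics/sc9.png

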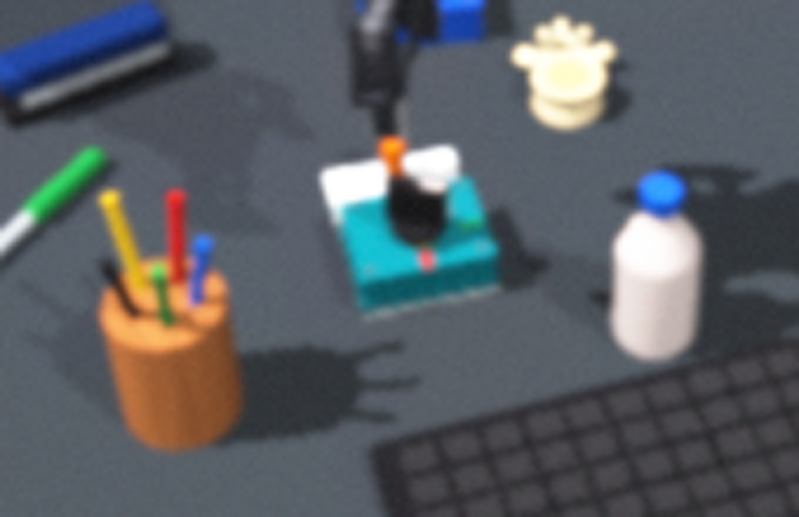

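Screw wing upright and centred between the jaws at (258,195); pen cup is at about (0.73,-0.32), well clear of the fingers. Descend and grip.

Emit:
jog_arm([
  [[0.04,0,-1,0,0,0,100],[0.04,0,-2,0,0,0,100],[0.04,0,-3,0,0,0,100],[0.04,0,-3.83,0,0,0,100],[0.04,0,-3.83,0,0,0,60],[0.04,0,-3.83,0,0,0,20],[0.04,0,-3.83,0,0,0,0],[0.04,0,-3.83,0,0,0,0],[0.04,0,-3.83,0,0,0,0],[0.04,0,-3.83,0,0,0,0]],
], grip_force=50)

```text
time_s: 11.0
ee_pos: [0.659, -0.1527, 0.0574]
orientation: [3.046, -0.76, -0.005]
contact_force: [-3.6, 0.4, 8.2]
opening: 0.141
```

```bash
python3 - <<'E'
from h import *
p,R,s=pose(); print(s['time_s'],p,R.round(4)[:,:2],s['contact_force'],s['ft_torque'],s['opening'],np.round(s['q'],2))
im=r.get_image('wrist'); np.save('pics/w10.npy',im); save('w10',im)
E
```

```text
11.0 [ 0.65901382 -0.15269135  0.0574211 ] [[ 0.8827 -0.4699]
 [-0.4699 -0.8827]
 [-0.0023  0.0027]] [-3.58673507  0.40269789  8.2443124 ] [0.27212032 0.67613185 0.03257077] 0.1410162184155516 [ 0.15  1.08  0.06  1.22 -0.07  0.85 -0.26]
```

View pics/w10.png

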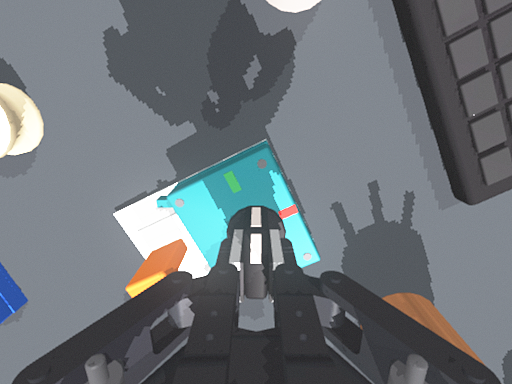

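Emit:
jog_arm([
  [[0,0,0,0,0,-1.2,0],[0,0,0,0,0,-2.4,0],[0,0,0,0,0,-3.6,0],[0,0,0,0,0,-4.8,0],[0,0,0,0,0,-6,0],[0,0,0,0,0,-7.2,0],[0,0,0,0,0,-8.4,0],[0,0,0,0,0,-9.4,0],[0,0,0,0,0,-10,0],[0,0,0,0,0,-10,0]],
])

```text
time_s: 12.05
ee_pos: [0.6584, -0.1517, 0.0575]
orientation: [2.257, -2.185, -0.009]
contact_force: [-6.4, 4.7, 2.1]
opening: 0.146
```

```bash
python3 - <<'E'
from h import *
p,R,s=pose(); print(s['time_s'],p,'ang',np.degrees(np.arctan2(-R[1,1],-R[0,1])),s['contact_force'],s['ft_torque'],s['opening'],np.round(s['q'],2),np.round(s['tau'],2))
E
```

```text
12.05 [ 0.65841205 -0.15169739  0.0574801 ] ang 1.8432597399375905 [-6.40856104  4.74403695  2.10791042] [ 0.823688    1.27176132 -0.02183728] 0.1463985093836473 [ 0.05  1.11  0.33  1.22 -0.39  0.88 -1.08] [   1.64 -108.73   12.46  -23.03   -0.2    -1.99   -1.44]
```

Emit:
jog_arm([
  [[0,0,0,0,0,-0.2,0],[0,0,0,0,0,-0.4,0],[0,0,0,0,0,-0.6,0],[0,0,0,0,0,-0.7,0],[0,0,0,0,0,-0.7,0]],
])

```text
time_s: 12.55
ee_pos: [0.6583, -0.1516, 0.0575]
orientation: [2.175, -2.267, -0.009]
contact_force: [-2.2, 1.9, -1.1]
opening: 0.14
```

```bash
python3 - <<'E'
from h import *
p,R,s=pose(); print(s['time_s'],p,'ang',np.degrees(np.arctan2(-R[1,1],-R[0,1])),s['contact_force'],s['ft_torque'],s['opening'])
im=r.get_image('wrist'); save('w11',cv2.resize(im[100:320,150:370],None,fx=2.5,fy=2.5))
E
```

```text
12.55 [ 0.65834761 -0.15160622  0.057495  ] ang -2.362373674589781 [-2.19466157  1.86017893 -1.07365384] [0.22734909 0.47270725 0.34360501] 0.14029004130900335
```

View pics/w11.png

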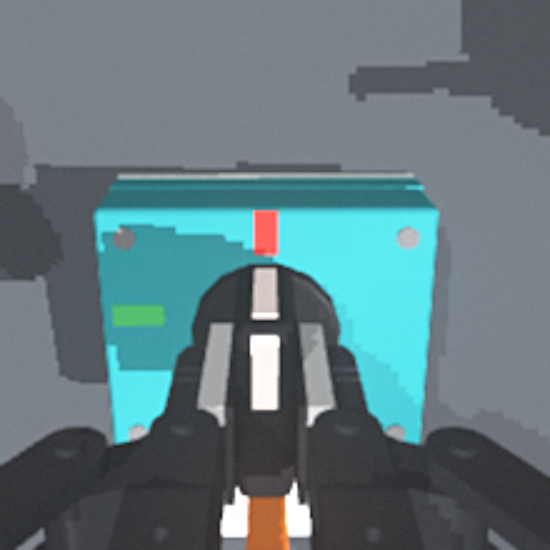

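Emit:
jog_arm([
  [[0,0,0,0,0,-0.2,0],[0,0,0,0,0,-0.4,0],[0,0,0,0,0,-0.5,0],[0,0,0,0,0,-0.5,0]],
])

```text
time_s: 13.0
ee_pos: [0.6587, -0.1515, 0.0576]
orientation: [-2.115, 2.322, 0.008]
contact_force: [1.0, 1.5, -1.2]
opening: 0.145
```

```bash
python3 - <<'E'
from h import *
p,R,s=pose(); print(s['time_s'],p,'ang',np.degrees(np.arctan2(-R[1,1],-R[0,1])),s['contact_force'],s['ft_torque'],s['opening'])
im=r.get_image('wrist'); save('w12',cv2.resize(im[100:320,150:370],None,fx=2.5,fy=2.5))
E
```

```text
13.0 [ 0.65867394 -0.15154325  0.0576246 ] ang -5.346444833300659 [ 0.98771553  1.46647376 -1.18896593] [ 0.15888053 -0.31780395  1.1010543 ] 0.14484748212272136
```

View pics/w12.png

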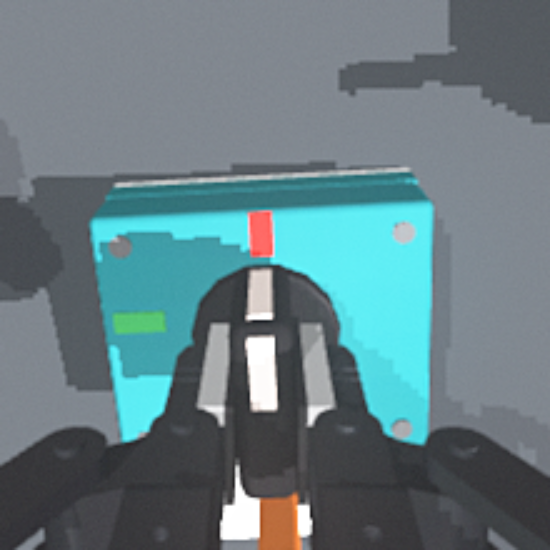

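Pointer at the red mark, moment 1.1 N m against the stop: seated. Back off.

Emit:
jog_arm([
  [[0,0,0,0,0,1.2,0],[0,0,0,0,0,2.5,0],[0,0,0,0,0,3.8,0],[0,0,0,0,0,5.1,0],[0,0,0,0,0,6.4,0],[0,0,0,0,0,7.7,0],[0,0,0,0,0,9,0],[0,0,0,0,0,10.3,0],[0,0,0,0,0,11.6,0],[0,0,0,0,0,12.9,0],[0,0,0,0,0,14.2,0],[0,0,0,0,0,15,0]],
])

```text
time_s: 14.25
ee_pos: [0.6593, -0.1525, 0.0576]
orientation: [3.134, -0.139, -0.003]
contact_force: [5.6, -2.9, -7.4]
opening: 0.138
```

Emit:
jog_arm([
  [[0,0,0,0,0,0.2,0],[0,0,0,0,0,0.2,0]],
])

```text
time_s: 14.45
ee_pos: [0.6594, -0.1526, 0.0576]
orientation: [3.136, -0.108, -0.003]
contact_force: [2.0, 1.1, -3.5]
opening: 0.141
```

```bash
python3 - <<'E'
from h import *
p,R,s=pose(); print(s['time_s'],p,R.round(4)[:,:2],'ang',np.degrees(np.arctan2(-R[1,1],-R[0,1])),s['contact_force'],s['ft_torque'],s['opening'])
im=r.get_image('wrist'); np.save('pics/w13.npy',im);save('w13',cv2.resize(im[100:320,150:370],None,fx=2.7,fy=2.7,interpolation=cv2.INTER_CUBIC))
E
```

```text
14.45 [ 0.65936703 -0.15257273  0.05755789] [[ 0.9976 -0.069 ]
 [-0.069  -0.9976]
 [-0.0015  0.0042]] ang 86.04292808380937 [ 2.04995204  1.14150889 -3.50852441] [ 0.29005058 -0.66626365  0.04570302] 0.14099247191125022
```

View pics/w13.png

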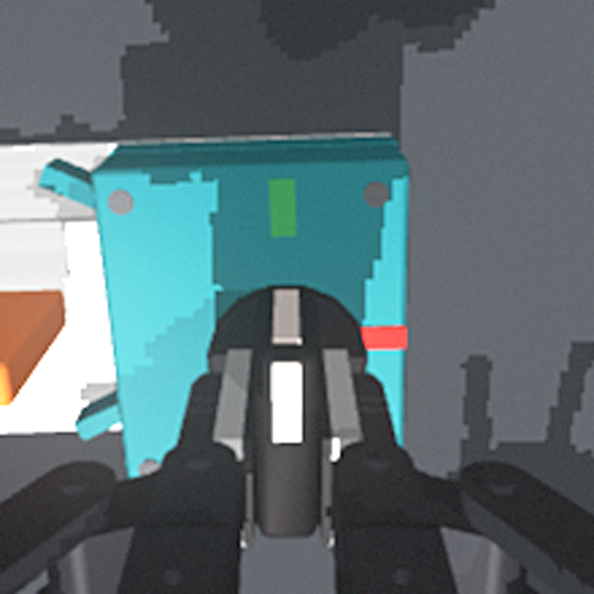

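```bash
python3 - <<'E'
from h import *
p,R,s=pose();cam=ext('wrist',p,R)
im=np.load('pics/w13.npy')
save('w13c',cv2.resize(im[200:275,230:290],(720,600*15//16+38),interpolation=cv2.INTER_CUBIC)[:600])
g=im.astype(int)
# white stripe rows: subpixel edges by intensity weighting
for v in range(236,264,2):
    row=g[v,235:275].sum(1)/3
    w=np.clip(row-90,0,None); w[:8]=0; 
    on=np.where(row>140)[0]; print(v,on+235,[int(x) for x in row[10:32]])
E
```

```text
236 [250 251 252 253 254 255 256 257 258 259 260 261 271] [58, 58, 67, 79, 63, 196, 255, 255, 255, 255, 255, 255, 255, 255, 255, 255, 254, 63, 80, 83, 75, 67]
238 [250 251 252 253 254 255 256 257 258 259 260 261 272] [58, 57, 68, 81, 62, 195, 255, 255, 255, 255, 255, 255, 255, 255, 255, 255, 250, 60, 78, 80, 70, 69]
240 [250 251 252 253 254 255 256 257 258 259 260 261 272] [58, 57, 71, 76, 61, 195, 255, 255, 255, 255, 255, 255, 255, 255, 255, 255, 252, 61, 81, 78, 74, 66]
242 [235 236 250 251 252 253 254 255 256 257 258 259 260 261 272] [55, 50, 67, 78, 64, 197, 255, 255, 255, 255, 255, 255, 255, 255, 255, 255, 252, 62, 82, 77, 73, 66]
244 [238 250 251 252 253 254 255 256 257 258 259 260 261 272 273] [57, 56, 70, 78, 63, 195, 255, 255, 255, 255, 255, 255, 255, 255, 255, 255, 252, 61, 79, 79, 73, 65]
246 [235 236 237 238 239 240 250 251 252 253 254 255 256 257 258 259 260 261
 272] [68, 65, 69, 74, 65, 195, 255, 255, 255, 255, 255, 255, 255, 255, 255, 255, 252, 62, 77, 75, 69, 66]
248 [235 236 238 239 250 251 252 253 254 255 256 257 258 259 260 261 273] [66, 71, 74, 77, 68, 163, 255, 
[... 534 characters left out ...]
 255, 255, 255, 233, 55, 68, 69, 63, 57]
256 [237 238 251 252 253 254 255 256 257 258 259 260 261 274] [68, 68, 70, 79, 73, 118, 255, 255, 255, 255, 255, 255, 255, 255, 255, 255, 234, 54, 69, 71, 64, 60]
258 [235 237 238 251 252 253 254 255 256 257 258 259 260 261 274] [67, 70, 71, 79, 75, 124, 255, 255, 255, 255, 255, 255, 255, 255, 255, 255, 235, 54, 71, 72, 65, 59]
260 [238 251 252 253 254 255 256 257 258 259 260 261] [64, 68, 69, 76, 73, 121, 255, 255, 255, 255, 255, 255, 255, 255, 255, 255, 238, 51, 71, 70, 59, 57]
262 [235 236 237 238 251 252 253 254 255 256 257 258 259 260 261 273 274] [60, 64, 73, 73, 72, 116, 255, 255, 255, 255, 255, 255, 255, 255, 255, 255, 243, 57, 70, 67, 63, 58]
```

View pics/w13c.png

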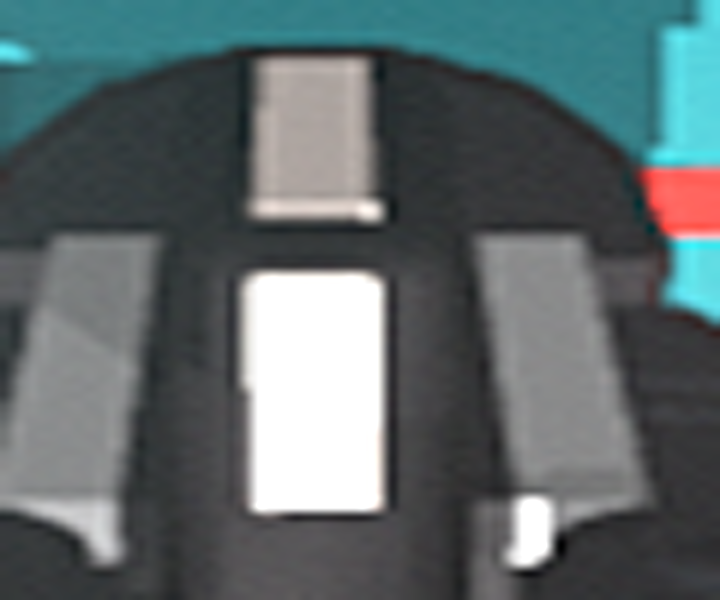

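```bash
python3 - <<'E'
from h import *
p,R,s=pose();cam=ext('wrist',p,R)
f=lambda L:np.array(L)/2.7+[150,100]
P=ray(cam,f([(271,180),(295,178),(272,237),(296,236)]),.036);print('green',P[:,:2],P.mean(0)); d=(P[0]+P[1]-P[2]-P[3]);print(np.degrees(np.arctan2(d[1],d[0])))
Q=ray(cam,f([(407,327),(407,349)]),.036);print('red end',Q.mean(0))
b=ray(cam,f([(121,202),(377,194)]),.036);d=b[1]-b[0];print('bolts',b,np.degrees(np.arctan2(d[1],d[0])))
t=ray(cam,np.array([(255.9,236),(256.0,262)]),.084);d=t[0]-t[1];print('stripe',t,np.degrees(np.arctan2(d[1],d[0])))
E
```

```text
green [[ 0.6583996  -0.11134279]
 [ 0.66398965 -0.11125724]
 [ 0.65756621 -0.12524358]
 [ 0.66328899 -0.1253918 ]] [ 0.66081111 -0.11830885  0.036     ]
86.86798255678217
red end [ 0.68920708 -0.15410499  0.036     ]
bolts [[ 0.62288511 -0.1141614   0.036     ]
 [ 0.68284359 -0.11641322  0.036     ]] -2.1508086756628835
stripe [[ 0.66035892 -0.13427493  0.084     ]
 [ 0.65938278 -0.14883351  0.084     ]] 86.16411443753663
```

Emit:
jog_arm([
  [[0,0,0,0,0,0.2,0],[0,0,0,0,0,0.3,0],[0,0,0,0,0,0.3,0],[0,0,0,0,0,0.3,0]],
])

```text
time_s: 14.9
ee_pos: [0.6594, -0.1526, 0.0576]
orientation: [3.137, -0.061, -0.003]
contact_force: [2.3, 0.4, -3.9]
opening: 0.137
```

```bash
python3 - <<'E'
from h import *
p,R,s=pose(); print(s['time_s'],p,'ang',np.degrees(np.arctan2(-R[1,1],-R[0,1])),s['contact_force'],s['ft_torque'],s['opening'])
im=r.get_image('wrist'); np.save('pics/w14.npy',im);save('w14',cv2.resize(im[100:320,120:370],None,fx=2.7,fy=2.7,interpolation=cv2.INTER_CUBIC))
im=r.get_image('scene'); save('sc14',cv2.resize(im[140:300,100:400],None,fx=2.6,fy=2.6))
E
```

```text
14.9 [ 0.6593737  -0.15255917  0.05755104] ang 87.77868647817662 [ 2.28000111  0.41263587 -3.90179077] [ 0.28635525 -0.59030512  0.1029326 ] 0.13748119543827744
```

View pics/w14.png

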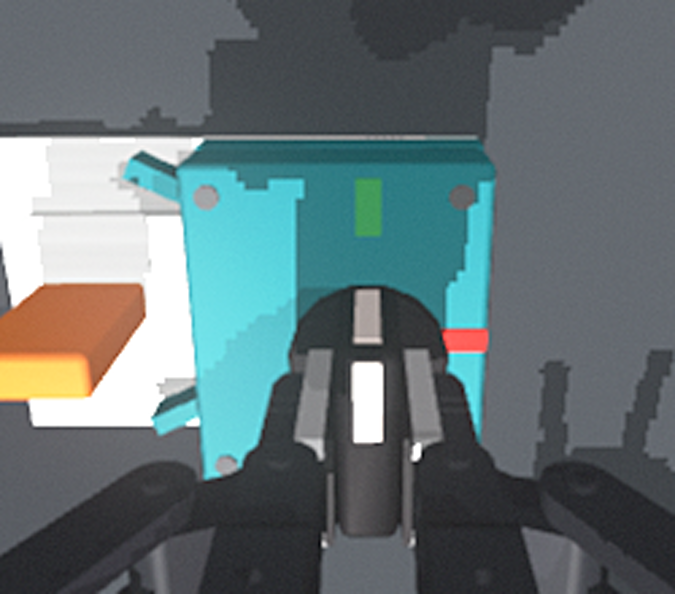

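View pics/sc14.png

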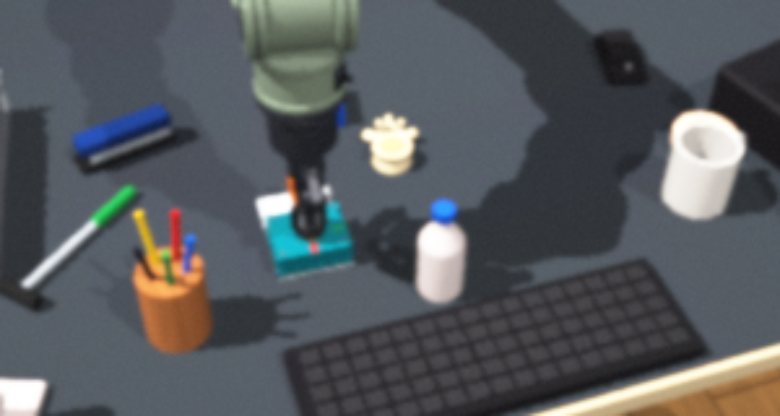

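```bash
python3 - <<'E'
from h import *
p,R,s=pose();cam=ext('wrist',p,R)
f=lambda L:np.array(L)/2.7+[120,100]
a=ray(cam,f([(145,285),(48,285)]),.010);m=ray(cam,f([(178,165),(205,478)]),.036)
print(a,m); u=np.array([np.cos(.0375),-np.sin(.0375)])
print('tab front face to mouth',(m.mean(0)-a[0])[:2]@u,'(home: 0.018)')
# stop reference: far edge of top (+30)
q=ray(cam,f([(495,172)]),.036);print('far edge->tabfront',(q[0]-a[0])[:2]@u,'(home .093)')
print(s['time_s'])
E
```

```text
[[ 0.59639417 -0.14576509  0.01      ]
 [ 0.56896104 -0.14471395  0.01      ]] [[ 0.61718437 -0.10625999  0.036     ]
 [ 0.61392422 -0.19178927  0.036     ]]
tab front face to mouth 0.019268856029798116 (home: 0.018)
far edge->tabfront 0.09248479549181382 (home .093)
15.0
```

Both plate measurements agree with home to about 1 mm, and the pointer is at the green mark with the grip held. Handing in.

```bash
python3 -c "
from rig import r
print(r.sign_off())"
```

```text
the job is handed in; nothing more can be done
None
```

I slid the plate home in the teal block's slot, seated the wing screw, backed it off a quarter turn, and handed the job in at about 15 s with the screw still gripped. The sign-off reported no verdict.

- **Plate:** I lifted the plate by its orange tab past the vertebra, set it on the ledge and pushed it in until it met the stop at about 23 N. In the last picture the tab's front face was 19.3 mm from the mouth (18 mm when home) and 92.5 mm from the block's far edge (93 mm when home). The two disagree by about 1 mm in opposite directions, within the calibration, so I take the plate as home.
- **Screw:** I turned it clockwise until the stop resisted with 1.1 N m and the pointer was at the red mark. The grip slipped about 3° on the wing there. I then backed it off to the green mark. The gripper's last angle was 87.8° against a block +y direction of about 87.85°, and the white stripe lined up with the green mark in the last wrist picture. The single-edge reading of the green mark gave 86.9°, so the pointer is right to about 1°.
- **Other things:** The last scene picture shows the bottle, pen cup, vertebra, mug and stapler upright and in place. I saw no contact with them.

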